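# Power up the phone charger on the desk strip

### The arm

A 7-joint arm with a two-finger parallel gripper is mounted at the origin on the work surface. World frame = base frame: x ahead of the robot, y to its left, z up, the work surface at z = 0. Lengths are in m, angles in rad, forces in N, time in s.
With the tool pointing down it reaches from about 0.425 to 0.925 m from the base axis. Payload 6.8 kg.
Tool frame: the origin (TCP) lies midway between the tips of the shut fingers; the grasp point (between the pads) lies 19 mm behind it; z points along the fingers, y is the line along which they close (so a half turn about z gives the same grasp; the last joint's range is limited). The gripper opens to 85 mm and grips with 20 to 120 N. Pads are 22 mm wide; open, the fingers measure 114 mm over their backs; the gripper's body (76 mm by 85 mm) begins 54 mm behind the grasp point. The pads swing forward as they close: fully open they stand 13 mm farther back than shut.
Start: joints at [1.088, 0.477, 0.022, 1.555, -0.011, 1.109, -0.083], TCP at [0.247, -0.628, 0.231] pointing down, gripper open.
Joint ranges: [-2.96, 2.96], [-0.34, 2.1], [-1.41, 1.46], [0.24, 2.44], [-1.37, 4.51], [0.17, 1.92], [-2.96, 2.96]. Speed limits (rad/s): [2.39, 2.39, 3.14, 3.14, 3.14, 3.14, 3.14].

### API

Orientations are given as a rotation vector (axis times angle).
In Python, from bench import get_obs, grab_frame, camera_params, r gives the robot as it stands.
- The arm moves only by the shell command python3 -m jog 'ROWS' [FORCE]. ROWS is JSON, a list of rows, each an object of numbers: "rx", "ry", "rz": the turn, a rotation vector about the world's x, y, z scaled (see below); "x", "y", "z": the shift along the world's x, y, z scaled (see below); "jaw": the opening, from -1 (shut) to 1 (fully open). In form: [{"rx": .., "ry": .., "rz": .., "x": .., "y": .., "z": .., "jaw": ..}, ...]. A call has 1 to 8 rows; each row shifts and turns the commanded pose from where the row before left it; what a row does not reach is not made up. The controller multiplies each number of a shift by 60 mm and each number of a turn by 10 degrees. A row lasts 1/8 s, in which the tool goes at most 62.5 mm and 10.7 degrees, less where a joint would pass 70% of its speed; a pose out of reach is approached as far as the arm can. A call with a number of a shift or a turn outside -1 to 1 is refused whole. A call with a gripper value outside its range is refused whole. The fingers move at their own pace and stop on an object; FORCE is the grip in N (left out, the last holds). Time passes only in rows, so rows that do not move let the fingers close. It gives the time, the measured TCP pose, the force, the opening and the grip force at its end, in the units of the state.
- get_obs(): the state, without advancing time (a new reading comes with each control period).
- grab_frame(name): name is "side" or "top" or "wrist"; returns the picture (384x512x3 uint8, red, green, blue); there is no depth.
- camera_params(name): a dict with "fx", "fy", "cx", "cy" (pixels), "k1" (the pictures are not rectified: a ray, as slopes to the right and down, at radius r is drawn at 1 + k1 r^2 times it, then the intrinsics apply), "R" (3x3) and "t" (3): a world point X has camera coordinates R X + t. Camera axes: x right, y down, z forward; pixel columns grow to the right and rows downward; lengths in m; the calibration is good to about 2 mm. A picture is of the moment at which its call begins: read the wrist's pose just before it. camera_params takes no time and is no camera call; for the wrist camera it gives the pose at the moment of the call.
- r.hand_in(): hands the job in; it is judged then, once.
The state is a dict: "clock": time; "joints": joint angles; "qvel": joint speeds; "tau": joint torques, N m; "tcp_pos": TCP position; "orientation": TCP orientation; "contact_force": force on the tool from outside, world axes, zero at the start; "moment": the same for the moment, N m; "grip_width": finger opening in m; "gripper_force": force on a finger pad.
Only numpy, scipy, OpenCV 4.12 (cv2) and the standard library are available. Lean on these libraries where they do the work, as an engineer would, in place of code of your own. Each camera call takes 0.05 s, during which the arm holds its last target. There are 200 camera calls.

### The job

Turn on the phone charger at the power strip: with your fingertips first press down the large master switch, then the small switch of the socket that the square charger block sits on, each gently all the way down so that it stays down. Leave the other switches up, don't lift or shift the charger, the other plugs or anything else on the desk, and then withdraw.

Things in the scene. Friction and masses are not known exactly. Their poses are not given: they have to be found in the camera images.
- strip: White power strip fixed to the desk, 120 mm deep (x), 400 long (y), 36 high. Origin: centre of its underside; x points from switches to sockets, y along it to the master switch. Sockets at x = 26, y = -155, -80, -5, 70 mm; each one's switch is 60 mm straight in front of it, at x = -34 and the same y. The larger master switch is at x = -20, y = 155 mm.
- master_top (a point): Centre of the top face of the master switch: the only large round grey push switch (40 mm across), by itself at the strip's end. 14 mm above the strip when off (50 above the desk), 6 when on. Moves straight down 8 mm at 3 N to a stop and stays where left; its cap is sprung and gives up to 4 mm more (3 N per mm).
- master (a joint): How far the master switch is latched down (m): 0 = up (off, as it starts), 0.008 = fully down (on).
- switch1_top (a point): Centre of the top face of the small round grey push switch (26 mm across) for the socket farthest from the master switch (strip y = -155 mm). Height, force, travel and behaviour as for the master switch: raised 14 mm when off, 6 when on.
- switch1 (a joint): How far that switch is latched down (m): 0 = up (off, as it starts), 0.008 = fully down (on).
- switch2_top (a point): Centre of the top face of the small round grey push switch (26 mm across) for the socket second from the strip's plain end (strip y = -80 mm). Height, force, travel and behaviour as for the master switch: raised 14 mm when off, 6 when on.
- switch2 (a joint): How far that switch is latched down (m): 0 = up (off, as it starts), 0.008 = fully down (on).
- switch3_top (a point): Centre of the top face of the small round grey push switch (26 mm across) for the socket third from the strip's plain end (strip y = -5 mm). Height, force, travel and behaviour as for the master switch: raised 14 mm when off, 6 when on.
- switch3 (a joint): How far that switch is latched down (m): 0 = up (off, as it starts), 0.008 = fully down (on).
- switch4_top (a point): Centre of the top face of the small round grey push switch (26 mm across) for the socket nearest to the master switch (strip y = 70 mm). Height, force, travel and behaviour as for the master switch: raised 14 mm when off, 6 when on.
- switch4 (a joint): How far that switch is latched down (m): 0 = up (off, as it starts), 0.008 = fully down (on).
- charger: Phone charger: plain white square block, 44 x 44 x 42 mm high, two dark USB slots in its top, standing loose on one of the four sockets (which one varies); origin at the centre of its underside, z up. Its socket's switch is the small one 60 mm in front of it.
- nightlight: Night light: white round dome, 44 mm across, 40 mm high, standing loose on one of the four sockets (which one varies); origin at the centre of its underside, z up.
- timer: Plug-in timer: round white base 46 mm across with a grey dial and ridge on top, 40 mm high, standing loose on one of the four sockets (which one varies); origin at the centre of its underside, z up.
- cover: Socket cover: low white disc 42 mm across, 7 mm thick with a small ridge, 11 mm high in all, standing loose on one of the four sockets (which one varies); origin at the centre of its underside, z up.
- phone: Dark phone lying flat in front of the strip (robot side), 72 x 150 x 9 mm, loose; origin at the centre of its underside.
- powerbank: White power bank lying behind the strip, 66 x 105 x 24 mm, loose; origin at the centre of its underside.
- tissues: Packet with a red band lying behind the strip, 52 x 75 x 24 mm, loose; origin at the centre of its underside.
- bottle: Clear water bottle standing to the robot's right, 64 mm across, 200 mm high, loose; origin at the centre of its underside.
- mug: White mug standing to the robot's left, 80 mm across, 90 mm high, loose; origin at the centre of its underside.
Not all that is in view belongs to the job. Several things have the shape of the cover; the one meant has the colours described above.

How it is judged:
By the outcome, as a careful person would: the job done as asked, in the order asked, and still so for the second after the job is handed in, with the robot touching nothing.
It also fails if it takes over 40 s, if anything falls off the work surface, if the arm or the gripper's body presses on something with over 40 N, if the wrist force passes 120 N, or if a joint passes its speed limit or range.

## Working session

There is one attempt and no reset: what is moved stays moved. The work goes in short steps, Python scripts to look and compute and a shell command to move; the robot and the scene stay as the last step left them, time stands still between calls to the robot, and variables do not carry over. Pictures are saved under pics/ and viewed, at most 10 in all, crops included, and the job is handed in when it is done.

```bash
mkdir -p pics; python3 - <<'E'
from bench import *
import cv2
o=get_obs();print({k:o[k] for k in('clock','tcp_pos','orientation','grip_width','contact_force')})
for n in('top','side'):
    cv2.imwrite(f'pics/{n}1.png',grab_frame(n)[:,:,::-1])
    p=camera_params(n);print(n,p)
E
```

```text
{'clock': 0.0, 'tcp_pos': array([ 0.24687801, -0.62759719,  0.23031493]), 'orientation': array([-3.08486572e+00, -5.84981630e-01,  7.22549871e-04]), 'grip_width': 0.08539309649004996, 'contact_force': array([ 0.91412784, -0.56842552, -0.3868587 ])}
top {'fx': 440.9961650731004, 'fy': 440.9961650731004, 'cx': 250.47430480958607, 'cy': 201.99941136048912, 'k1': 0.05790125566539235, 'R': array([[-0.02160179, -0.9997133 ,  0.01032846],
       [-0.99204349,  0.02015215, -0.12427234],
       [ 0.12402857, -0.01293078, -0.99219439]]), 't': array([0.02599926, 0.57853504, 1.29896718])}
side {'fx': 484.09576461630263, 'fy': 484.09576461630263, 'cx': 260.8828990365694, 'cy': 191.45553689201878, 'k1': -0.019517010497059825, 'R': array([[-0.97949557, -0.20105313, -0.01288642],
       [-0.14339223,  0.74065395, -0.65640719],
       [ 0.14151709, -0.64110013, -0.75429672]]), 't': array([0.53770569, 0.10090249, 1.35003491])}
```

View pics/top1.png

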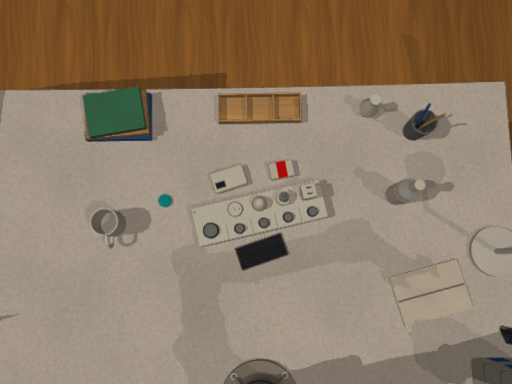

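View pics/side1.png

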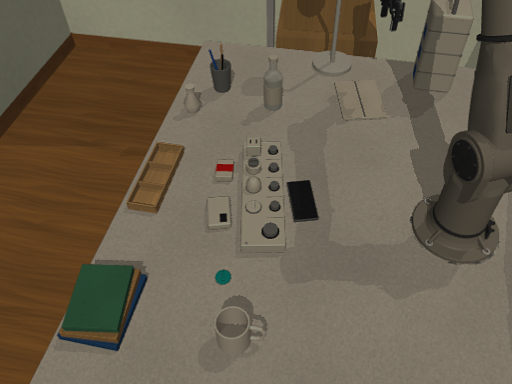

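Top view: the master is the large disc at (211,230). The small switches are at (239,228), (263,223), (288,217) and (312,212). Above them sit the cover (235,209), dome (260,203), timer (284,198) and a square block with slots (309,190), which fits the charger. That makes its switch the one at (312,212), switch1. I'll confirm with a crop and measure in both views.

```bash
cat > h.py <<'E'
import numpy as np,cv2
from bench import *
def K(p): return np.array([[p['fx'],0,p['cx']],[0,p['fy'],p['cy']],[0,0,1]]),np.array([p['k1'],0,0,0,0.])
def atz(p,uv,z):
    k,d=K(p); a=cv2.undistortPoints(np.float64(uv).reshape(-1,1,2),k,d)[:,0]
    c=-p['R'].T@p['t']; w=np.c_[a,np.ones(len(a))]@p['R']
    return c+w*((z-c[2])/w[:,2])[:,None]
def blob(im,uv,r,th):
    g=cv2.cvtColor(im,cv2.COLOR_BGR2GRAY); m=(g<th).astype(np.uint8)
    n,l,s,c=cv2.connectedComponentsWithStats(m[int(uv[1])-r:int(uv[1])+r+1,int(uv[0])-r:int(uv[0])+r+1])
    i=l[r,r]; return c[i]+np.int32(uv)-r, s[i]
E
python3 - <<'E'
from h import *
T=cv2.imread('pics/top1.png');S=cv2.imread('pics/side1.png')
a=cv2.resize(T[175:250,185:335],None,fx=5,fy=5,interpolation=2)[:300]
a=cv2.resize(T[175:250,185:335],(600,300),interpolation=2);b=cv2.resize(S[130:255,230:330],(240,300),interpolation=2)
cv2.imwrite('pics/crop1.png',np.hstack([a[:,:540],b]))
P={}
for n,im,uvs in(('top',T,[(211,230),(239,228),(263,223),(288,217),(312,212)]),('side',S,[(270,230),(274,206),(274,186),(274,168),(273,150)])):
    p=camera_params(n); c=[]
    for uv in uvs:
        q,s=blob(im,uv,12,100); c.append(q); print(n,uv,q.round(1),s[2:])
    P[n]=np.array(c); print(atz(p,c,.05).round(4))
q=[cv2.undistortPoints(P[n].reshape(-1,1,2),*K(camera_params(n)))[:,0].T for n in P]
M=[np.c_[camera_params(n)['R'],camera_params(n)['t']] for n in P]
X=cv2.triangulatePoints(*M,*q);X=(X[:3]/X[3]).T;print('tri',X.round(4))
E
```

```text
top (211, 230) [210.6 230. ] [ 16  15 201]
top (239, 228) [239.1 228.2] [11 10 89]
top (263, 223) [263.6 222.5] [11 10 88]
top (288, 217) [287.7 216.6] [11 10 89]
top (312, 212) [311.9 211.2] [11 10 88]
[[ 0.4958  0.1343  0.05  ]
 [ 0.4995  0.0496  0.05  ]
 [ 0.5148 -0.0238  0.05  ]
 [ 0.531  -0.096   0.05  ]
 [ 0.5457 -0.1689  0.05  ]]
side (270, 230) [269.7 230.6] [ 19  17 236]
side (274, 206) [274.3 205.8] [ 12  12 107]
side (274, 186) [273.7 186. ] [12 11 99]
side (274, 168) [273.  167.3] [11 11 92]
side (273, 150) [272.4 149.8] [11 10 83]
[[ 0.4947  0.1445  0.05  ]
 [ 0.4983  0.0585  0.05  ]
 [ 0.5135 -0.0136  0.05  ]
 [ 0.5291 -0.0866  0.05  ]
 [ 0.5448 -0.1598  0.05  ]]
tri [[ 0.4965  0.1353  0.0372]
 [ 0.5     0.0497  0.0391]
 [ 0.5156 -0.0243  0.0378]
 [ 0.5315 -0.0971  0.0389]
 [ 0.5467 -0.1705  0.0394]]
```

View pics/crop1.png

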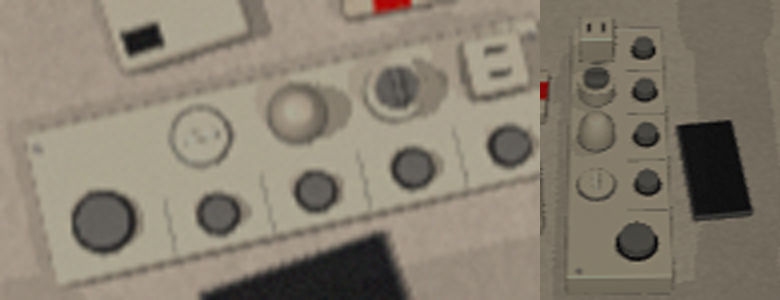

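The crop confirms it. The slotted square block is on the end socket farthest from the master, so I press switch1 at about (0.546,-0.169) after the master at about (0.496,0.135). The distance between them is 308 mm against 310 expected, and the strip yaw is about 12°. I'll shut the fingers and go over the master first.

```bash
python3 -m jog '[{"x":0.4,"y":0.95,"z":0,"jaw":-1},{"x":0.4,"y":0.95,"jaw":-1},{"x":0.4,"y":0.95,"jaw":-1},{"x":0.4,"y":0.95,"jaw":-1},{"x":0.4,"y":0.95,"jaw":-1},{"x":0.4,"y":0.95,"jaw":-1},{"x":0.4,"y":0.95,"jaw":-1},{"x":0.4,"y":0.95,"jaw":-1}]' 20
```

```text
validation failed for argument at $[0]...
```

```bash
python3 -m jog '[{"rx":0,"ry":0,"rz":0,"x":0.4,"y":0.95,"z":0,"jaw":-1},{"rx":0,"ry":0,"rz":0,"x":0.4,"y":0.95,"z":0,"jaw":-1},{"rx":0,"ry":0,"rz":0,"x":0.4,"y":0.95,"z":0,"jaw":-1},{"rx":0,"ry":0,"rz":0,"x":0.4,"y":0.95,"z":0,"jaw":-1},{"rx":0,"ry":0,"rz":0,"x":0.4,"y":0.95,"z":0,"jaw":-1},{"rx":0,"ry":0,"rz":0,"x":0.4,"y":0.95,"z":0,"jaw":-1},{"rx":0,"ry":0,"rz":0,"x":0.4,"y":0.95,"z":0,"jaw":-1},{"rx":0,"ry":0,"rz":0,"x":0.4,"y":0.95,"z":0,"jaw":-1}]' 20
```

```text
clock: 1.1
tcp_pos: [0.4394, -0.1703, 0.2313]
orientation: [3.086, 0.585, 0.0]
contact_force: [1.6, -1.1, 0.8]
grip_width: 0.0002
gripper_force: 0.0
```

```bash
python3 -m jog '[{"rx":0,"ry":0,"rz":0,"x":0.16,"y":0.85,"z":0,"jaw":-1},{"rx":0,"ry":0,"rz":0,"x":0.16,"y":0.85,"z":0,"jaw":-1},{"rx":0,"ry":0,"rz":0,"x":0.16,"y":0.85,"z":0,"jaw":-1},{"rx":0,"ry":0,"rz":0,"x":0.16,"y":0.85,"z":0,"jaw":-1},{"rx":0,"ry":0,"rz":0,"x":0.16,"y":0.85,"z":-0.5,"jaw":-1},{"rx":0,"ry":0,"rz":0,"x":0.14,"y":0.83,"z":-0.5,"jaw":-1},{"rx":0,"ry":0,"rz":0,"x":0,"y":0,"z":-0.8,"jaw":-1},{"rx":0,"ry":0,"rz":0,"x":0,"y":0,"z":0,"jaw":-1}]'
```

```text
clock: 2.1
tcp_pos: [0.4925, 0.1319, 0.1203]
orientation: [3.085, 0.587, -0.013]
contact_force: [0.2, -0.0, -0.8]
grip_width: 0.0004
gripper_force: 0.0
```

```bash
python3 - <<'E'
from h import *
o=get_obs();print(o['tcp_pos'],o['contact_force'])
p=camera_params('wrist');W=grab_frame('wrist')[:,:,::-1].copy()
def proj(p,X):
    k,d=K(p);return cv2.projectPoints(np.float64(X).reshape(-1,3),cv2.Rodrigues(p['R'])[0],p['t'],k,d)[0][:,0]
for X in([.496,.135,.05],[.4995,.0496,.05],o['tcp_pos']):
    u=proj(p,X)[0];print(u);cv2.drawMarker(W,tuple(int(v) for v in u),(0,0,255),0,12)
S=grab_frame('side')[:,:,::-1][150:270,200:340]
cv2.imwrite('pics/w2.png',np.hstack([cv2.resize(W,(440,330)),cv2.resize(S,(360,330),interpolation=2)]))
E
```

```text
[0.49249284 0.13192038 0.12026388] [ 0.19445363 -0.00751475 -0.7863898 ]
[254.10990499 192.85215109]
[356.34992372 226.23852785]
[256.33973867 244.73739521]
```

View pics/w2.png

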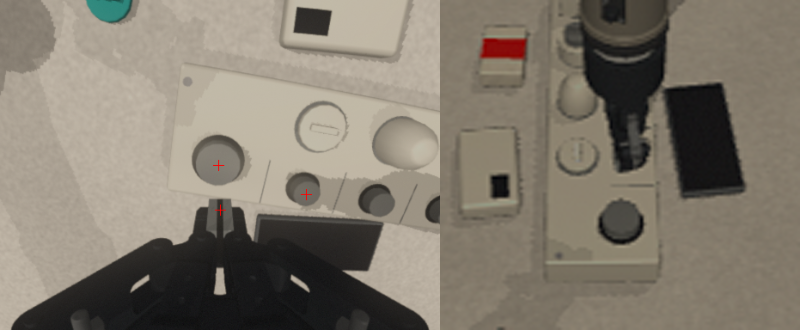

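The master's top face centre in the wrist view is about (217,160), 5 px above my mark, so I shift x by +2 mm. Now I descend over it slowly.

```bash
python3 -m jog '[{"rx":0,"ry":0,"rz":0,"x":0.1,"y":0.05,"z":-0.5,"jaw":-1},{"rx":0,"ry":0,"rz":0,"x":0,"y":0,"z":-0.5,"jaw":-1},{"rx":0,"ry":0,"rz":0,"x":0,"y":0,"z":0,"jaw":-1}]'
python3 -m jog '[{"rx":0,"ry":0,"rz":0,"x":0,"y":0,"z":-0.05,"jaw":-1},{"rx":0,"ry":0,"rz":0,"x":0,"y":0,"z":-0.05,"jaw":-1},{"rx":0,"ry":0,"rz":0,"x":0,"y":0,"z":-0.05,"jaw":-1},{"rx":0,"ry":0,"rz":0,"x":0,"y":0,"z":-0.05,"jaw":-1},{"rx":0,"ry":0,"rz":0,"x":0,"y":0,"z":0,"jaw":-1}]'
```

```text
clock: 2.58
tcp_pos: [0.5015, 0.1346, 0.0637]
orientation: [3.086, 0.583, -0.001]
contact_force: [-1.0, 0.4, -0.6]
grip_width: 0.0001
gripper_force: 0.0
clock: 3.2
tcp_pos: [0.5013, 0.1356, 0.0511]
orientation: [3.086, 0.585, -0.001]
contact_force: [-0.3, 0.9, -0.2]
grip_width: -0.0002
gripper_force: 0.0
```

```bash
python3 -m jog '[{"rx":0,"ry":0,"rz":0,"x":0,"y":0,"z":-0.04,"jaw":-1},{"rx":0,"ry":0,"rz":0,"x":0,"y":0,"z":-0.04,"jaw":-1},{"rx":0,"ry":0,"rz":0,"x":0,"y":0,"z":-0.04,"jaw":-1},{"rx":0,"ry":0,"rz":0,"x":0,"y":0,"z":-0.03,"jaw":-1},{"rx":0,"ry":0,"rz":0,"x":0,"y":0,"z":0,"jaw":-1}]'
```

```text
clock: 3.82
tcp_pos: [0.5016, 0.1358, 0.0423]
orientation: [-3.086, -0.585, -0.0]
contact_force: [1.0, 0.5, 1.9]
grip_width: 0.0003
gripper_force: 1.0
```

```bash
python3 -m jog '[{"rx":0,"ry":0,"rz":0,"x":0,"y":0,"z":-0.03,"jaw":-1},{"rx":0,"ry":0,"rz":0,"x":0,"y":0,"z":0,"jaw":-1}]'; python3 -m jog '[{"rx":0,"ry":0,"rz":0,"x":0,"y":0,"z":-0.02,"jaw":-1},{"rx":0,"ry":0,"rz":0,"x":0,"y":0,"z":0,"jaw":-1}]'
```

```text
clock: 4.08
tcp_pos: [0.5016, 0.1357, 0.0406]
orientation: [-3.087, -0.585, -0.0]
contact_force: [-0.6, 0.8, 4.4]
grip_width: 0.0001
gripper_force: 2.1
clock: 4.32
tcp_pos: [0.5017, 0.1357, 0.0396]
orientation: [3.087, 0.585, 0.001]
contact_force: [-1.7, -1.0, 6.7]
grip_width: -0.0
gripper_force: 3.6
```

Force rose to 6.7 N at the stop, which is above the 3 N the switch needs, so the master is down. I'll lift and move over switch1.

```bash
python3 -m jog '[{"rx":0,"ry":0,"rz":0,"x":0,"y":0,"z":0.6,"jaw":-1},{"rx":0,"ry":0,"rz":0,"x":0,"y":0,"z":0.8,"jaw":-1},{"rx":0,"ry":0,"rz":0,"x":0.1,"y":-0.85,"z":0,"jaw":-1},{"rx":0,"ry":0,"rz":0,"x":0.1,"y":-0.85,"z":0,"jaw":-1},{"rx":0,"ry":0,"rz":0,"x":0.1,"y":-0.85,"z":0,"jaw":-1},{"rx":0,"ry":0,"rz":0,"x":0.1,"y":-0.85,"z":0,"jaw":-1},{"rx":0,"ry":0,"rz":0,"x":0.1,"y":-0.85,"z":0,"jaw":-1},{"rx":0,"ry":0,"rz":0,"x":0.1,"y":-0.83,"z":0,"jaw":-1}]'
python3 -m jog '[{"rx":0,"ry":0,"rz":0,"x":0,"y":0,"z":0,"jaw":-1}]'
python3 - <<'E'
from h import *
o=get_obs();print(o['tcp_pos'],o['contact_force'])
p=camera_params('wrist');W=grab_frame('wrist')[:,:,::-1].copy()
k,d=K(p)
for X in([.546,-.169,.05],[.496,.135,.042],[.531,-.096,.05],o['tcp_pos']):
    u=cv2.projectPoints(np.float64(X).reshape(-1,3),cv2.Rodrigues(p['R'])[0],p['t'],k,d)[0][0,0];print(u);cv2.drawMarker(W,tuple(int(v) for v in u),(0,0,255),0,12)
np.savez('w3.npz',**p)
S=grab_frame('side')[:,:,::-1][120:260,200:340]
cv2.imwrite('pics/w3.png',np.hstack([cv2.resize(W,(512,384)),cv2.resize(S,(288,384),interpolation=2)]))
E
```

```text
clock: 5.32
tcp_pos: [0.5371, -0.1709, 0.1229]
orientation: [-3.086, -0.585, 0.001]
contact_force: [0.2, -0.7, -0.3]
grip_width: 0.0002
gripper_force: 0.0
clock: 5.45
tcp_pos: [0.5366, -0.1746, 0.1226]
orientation: [3.087, 0.573, -0.002]
contact_force: [0.3, 1.6, -0.1]
grip_width: -0.0001
gripper_force: 0.0
[ 0.53657277 -0.17462248  0.12258955] [ 0.2850781   1.61376629 -0.12899347]
[253.49417762 184.35303713]
[-126.39820721  107.25733671]
[155.13299213 168.98350699]
[256.31642789 244.71895461]
```

View pics/w3.png

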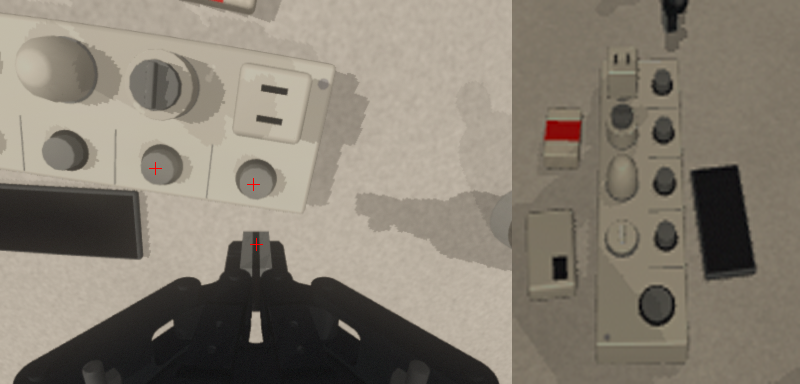

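The master now stands visibly lower and the charger is undisturbed. Switch1's face is at about (256,181), 3 px off my mark (2 mm), so the target is about (0.548,-0.170).

```bash
python3 -m jog '[{"rx":0,"ry":0,"rz":0,"x":0.2,"y":0.07,"z":-0.4,"jaw":-1},{"rx":0,"ry":0,"rz":0,"x":0,"y":0,"z":-0.4,"jaw":-1},{"rx":0,"ry":0,"rz":0,"x":0,"y":0,"z":-0.1,"jaw":-1},{"rx":0,"ry":0,"rz":0,"x":0,"y":0,"z":0,"jaw":-1},{"rx":0,"ry":0,"rz":0,"x":0,"y":0,"z":0,"jaw":-1}]'
```

```text
clock: 6.18
tcp_pos: [0.5501, -0.1647, 0.0702]
orientation: [3.086, 0.586, 0.002]
contact_force: [-0.5, -0.7, 0.3]
grip_width: 0.0001
gripper_force: 0.0
```

```bash
python3 -m jog '[{"rx":0,"ry":0,"rz":0,"x":-0.02,"y":-0.08,"z":-0.12,"jaw":-1},{"rx":0,"ry":0,"rz":0,"x":0,"y":0,"z":-0.12,"jaw":-1},{"rx":0,"ry":0,"rz":0,"x":0,"y":0,"z":-0.08,"jaw":-1},{"rx":0,"ry":0,"rz":0,"x":0,"y":0,"z":0,"jaw":-1}]'
python3 -m jog '[{"rx":0,"ry":0,"rz":0,"x":0,"y":0,"z":-0.04,"jaw":-1},{"rx":0,"ry":0,"rz":0,"x":0,"y":0,"z":-0.04,"jaw":-1},{"rx":0,"ry":0,"rz":0,"x":0,"y":0,"z":-0.04,"jaw":-1},{"rx":0,"ry":0,"rz":0,"x":0,"y":0,"z":-0.03,"jaw":-1},{"rx":0,"ry":0,"rz":0,"x":0,"y":0,"z":0,"jaw":-1}]'
```

```text
clock: 6.68
tcp_pos: [0.548, -0.1698, 0.0497]
orientation: [-3.086, -0.585, 0.001]
contact_force: [0.1, 0.1, 0.3]
grip_width: -0.0002
gripper_force: 0.3
clock: 7.3
tcp_pos: [0.5483, -0.1698, 0.0411]
orientation: [3.087, 0.585, -0.0]
contact_force: [-0.2, -0.5, 2.6]
grip_width: 0.0003
gripper_force: 1.5
```

```bash
python3 -m jog '[{"rx":0,"ry":0,"rz":0,"x":0,"y":0,"z":-0.03,"jaw":-1},{"rx":0,"ry":0,"rz":0,"x":0,"y":0,"z":0,"jaw":-1}]'
```

```text
clock: 7.55
tcp_pos: [0.5484, -0.1698, 0.0396]
orientation: [3.086, 0.585, -0.0]
contact_force: [-1.8, -0.2, 6.6]
grip_width: -0.0002
gripper_force: 3.6
```

Same force and height as the master press (6.6 N at the stop). Now I withdraw up and then back, and check.

```bash
python3 -m jog '[{"rx":0,"ry":0,"rz":0,"x":0,"y":0,"z":0.5,"jaw":-1},{"rx":0,"ry":0,"rz":0,"x":0,"y":0,"z":0.8,"jaw":-1},{"rx":0,"ry":0,"rz":0,"x":0,"y":0,"z":0.8,"jaw":-1},{"rx":0,"ry":0,"rz":0,"x":-0.4,"y":-0.8,"z":0.3,"jaw":-1},{"rx":0,"ry":0,"rz":0,"x":-0.4,"y":-0.8,"z":0,"jaw":-1},{"rx":0,"ry":0,"rz":0,"x":-0.4,"y":-0.8,"z":0,"jaw":-1},{"rx":0,"ry":0,"rz":0,"x":0,"y":0,"z":0,"jaw":-1}]'
python3 - <<'E'
from h import *
T=grab_frame('top')[:,:,::-1];S=grab_frame('side')[:,:,::-1]
S0=cv2.imread('pics/side1.png')
c=lambda I:cv2.resize(I[130:255,200:325],(400,400),interpolation=2)
cv2.imwrite('pics/end.png',np.hstack([c(S0),c(S)]))
E
```

```text
clock: 8.43
tcp_pos: [0.4733, -0.3188, 0.1828]
orientation: [3.087, 0.572, -0.003]
contact_force: [0.5, 0.1, -1.4]
grip_width: 0.0002
gripper_force: 0.0
```

View pics/end.png

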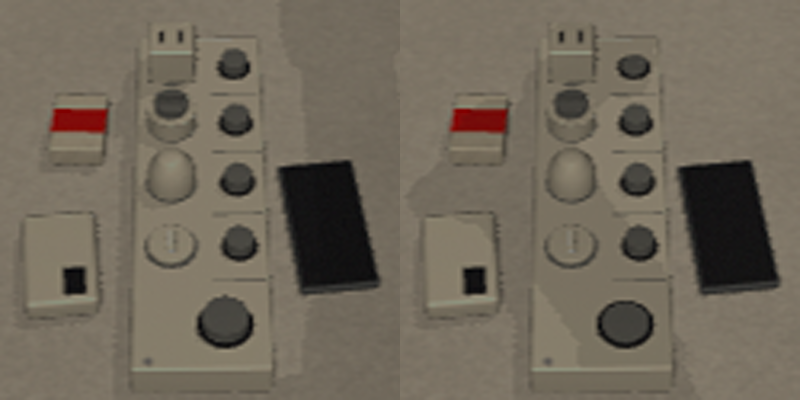

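Before and after: the master (625,323) and switch1 (634,66) are down, the other three are still up, and nothing else has moved.

```bash
python3 -c "
from bench import r
print(r.hand_in())"
```

```text
the job is handed in; nothing more can be done
None
```

I pressed the master switch and then the charger's switch (switch1) fully down. The final image shows the other three switches still up and nothing on or around the strip shifted, and the arm was withdrawn before I handed the job in.

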